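# Turn a coffee tasting row round onto the serving paddle

## Robot

A 6-joint arm with a two-finger parallel gripper is mounted at the origin on the work surface. World frame = base frame: x ahead of the robot, y to its left, z up, the work surface at z = 0. Lengths are in m, angles in rad, forces in N, time in s.
With the tool pointing down it reaches from about 0.25 to 0.775 m from the base axis. Payload 4 kg.
Tool frame: the origin (TCP) lies at the very end of the fingers, on their centre line; the grasp point (between the pads) lies 19 mm behind it; z points along the fingers, y is the line along which they close (so a half turn about z gives the same grasp; the last joint's range is limited). The gripper opens to 94 mm and grips with 3 to 60 N. Pads are 16 mm wide; open, the fingers measure 119 mm over their backs; the gripper's body (75 mm by 177 mm) begins 78 mm behind the grasp point.
Start: joints at [-1.424, 0.087, 1.371, -0, 1.684, -0.103], TCP at [0.136, -0.533, 0.206] pointing down, gripper open.
Joint ranges: [-3.1, 3.1], [-0.76, 2.03], [0.27, 2.55], [-1.08, 4.22], [0.17, 2.65], [-2.57, 2.57]. Speed limits (rad/s): [2.79, 2.79, 3.14, 3.14, 3.14, 3.14].

## Interface

Orientations are given as [roll, pitch, yaw] about the fixed x, y, z axes, in that order (R = Rz(yaw) Ry(pitch) Rx(roll)).
In Python, from bench import robot gives the robot as it stands. The module is installed in compiled form; this text tells all that it offers.
- The arm moves only by the tool move_arm, never from a script. Its argument "deltas" is one flat list of numbers, 7 for each row, row after row: the turn, a rotation vector about the tool's x, y, z in rad, then the shift along the tool's x, y, z in cm, then the closure, from -1 (fully open) to 1 (shut). A call has 1 to 8 rows; each row is the pose to reach, as a shift and turn from the pose commanded when the call began, along the tool's axes at that moment; what a row does not reach only later rows make up. A row lasts 1/10 s, in which the tool goes at most 50 mm and 8.59 degrees, less where a joint would pass 70% of its speed; a pose out of reach is approached as far as the arm can. A call with a gripper value outside its range is refused whole. The fingers move at their own pace and stop on an object; the grip force is fixed at half the most. Time passes only in rows, so rows that repeat a pose let the fingers close. It gives the time, the measured TCP pose, the force, the opening and the grip force at its end, in the units of the state.
- robot.get_obs(): the state, without advancing time (a new reading comes with each control period).
- robot.snapshot(name): name is "scene" or "top" or "wrist"; returns a dict with "image" (400x640x3 uint8, red, green, blue), "depth" (400x640 float32, m along the optical axis (not along the pixel's ray), 0 where there is no reading), "fov_y" (degrees; the focal length in pixels is half the picture's height over the tangent of half this angle, whatever the lens; pixels are square), "cx", "cy" (the principal point, pixels), "D" ([k1, k2, p1, p2, k3] as OpenCV has them; the pictures are not rectified), "origin" and "orientation" of the camera in the world; the wrist camera has in their place "T_tool_cam" (4x4, takes a point from camera to tool coordinates, whose origin is the TCP and whose axes are the flange's). Camera axes: x right, y up, looking along -z (the intrinsics and any distortion apply to the point x, -y, -z); pixel columns grow to the right and rows downward; lengths in m; the calibration is good to about 2 mm. A picture is of the moment at which its call begins: read the wrist's pose just before it.
- robot.close_job(): hands the job in; it is judged then, once.
The state is a dict: "time": time; "joint_positions": joint angles; "qvel": joint speeds; "joint_torque": joint torques, N m; "tool_pos": TCP position; "ee_rot": TCP orientation; "wrist_force": force on the tool from outside, world axes, zero at the start; "wrist_torque": the same for the moment, N m; "width": finger opening in m; "finger_force": force on a finger pad.
Only numpy, scipy, OpenCV 4.12 (cv2) and the standard library are available. Lean on these libraries where they do the work, as an engineer would, in place of code of your own. Each camera call takes 0.05 s, during which the arm holds its last target. There are 200 camera calls.

## Task

Four sealed coffee bean containers stand in a row on cork pads on the aluminium prep board. The guests sit on the other side of the table, so move all four onto the wooden serving paddle in the reverse order: the container at the left end of the board (seen from the robot) goes to the right end of the paddle, the next one beside it, and so on, until the one from the right end stands at the left end. Each one stands upright in the middle of its own dark disc; keep them upright throughout, set them down gently, and leave the steel milk jug where it is.

Things in the scene. Friction and masses are not known exactly. Their poses are not given: they have to be found in the camera images.
- tin: squat round steel tin, 52 mm across, 52 mm high, its plain lid (top 12 mm) 54 mm across; about 0.2 kg. Origin: centre of its underside, z up. Can be gripped across the sides
- tube: slim kraft cardboard tube, 42 mm across, 76 mm high, its white paper cap (top 16 mm) 44 mm across; about 0.15 kg. Origin: centre of its underside, z up
- caddy: square dark steel caddy, 46 x 46 mm with sides square to its x and y axes, 52 mm high, with a round lid 36 mm across and 12 mm high on top (64 mm in all); about 0.2 kg. Origin: centre of its underside, z up
- jar: round amber glass jar, 52 mm across up to 42 mm high, then shouldered in to a neck 34 mm across at 56 mm, with a cork stopper 28 to 32 mm across up to 70 mm; about 0.22 kg. Origin: centre of its underside, z up
- pad_a: square cork pad, 70 x 70 x 4 mm, fixed on the aluminium prep board (pad top 14 mm above the table); at the start the round tin stands near its middle. Origin: centre of its underside. One of a row of four, 80 mm apart; its y axis runs along the row to the left end (seen from the robot), x away from the robot, z up
- pad_b: square cork pad, 70 x 70 x 4 mm, fixed on the aluminium prep board (pad top 14 mm above the table); at the start the cardboard tube stands near its middle. Origin: centre of its underside. One of a row of four, 80 mm apart; its y axis runs along the row to the left end (seen from the robot), x away from the robot, z up
- pad_c: square cork pad, 70 x 70 x 4 mm, fixed on the aluminium prep board (pad top 14 mm above the table); at the start the square caddy stands near its middle. Origin: centre of its underside. One of a row of four, 80 mm apart; its y axis runs along the row to the left end (seen from the robot), x away from the robot, z up
- pad_d: square cork pad, 70 x 70 x 4 mm, fixed on the aluminium prep board (pad top 14 mm above the table); at the start the glass jar stands near its middle. Origin: centre of its underside. One of a row of four, 80 mm apart; its y axis runs along the row to the left end (seen from the robot), x away from the robot, z up
- paddle: fixed wooden paddle, 94 (x) by 334 mm (y), top face 14 mm above its origin (centre of its underside, on the table). y runs along it to its left end (seen from the robot), x away from the robot, z up; 70 mm handle at the -y end. Four flush dark discs, 66 mm across, centred at x 0, y -120, -40, 40, 120 mm. Ribs 4 mm wide, 5 mm high across it at y -160, -80, 0, 80, 160 mm
- jug: bystander: steel milk jug with a handle, about 84 mm across and 115 mm high, standing loose on the table to the left of the work. Origin: centre of its underside, z up; its handle reaches 75 mm out along its y axis. To be left alone

How it is judged:
At the end, for the whole second after the job is handed in: The container from the n-th pad from the left stands in the n-th disc place from the right of the paddle, for all four: centre within 15 mm of the disc centre along and across the paddle, resting on its top face (within 4 mm), upright within 0.1 rad, released and at rest (((y of each of pad_b, pad_c, pad_d in the frame of pad_a below 0 m and y of tin in the frame of paddle between -0.135 and -0.105 m) or (y of pad_b in the frame of pad_a above 0 m and y of each of pad_c, pad_d in the frame of pad_a below 0 m and y of tin in the frame of paddle between -0.055 and -0.025 m) or (y of each of pad_b, pad_d in the frame of pad_a below 0 m and y of pad_c in the frame of pad_a above 0 m and y of tin in the frame of paddle between -0.055 and -0.025 m) or (y of each of pad_b, pad_c in the frame of pad_a below 0 m and y of pad_d in the frame of pad_a above 0 m and y of tin in the frame of paddle between -0.055 and -0.025 m) or (y of each of pad_b, pad_c in the frame of pad_a above 0 m and y of pad_d in the frame of pad_a below 0 m and y of tin in the frame of paddle between 0.025 and 0.055 m) or (y of each of pad_b, pad_d in the frame of pad_a above 0 m and y of pad_c in the frame of pad_a below 0 m and y of tin in the frame of paddle between 0.025 and 0.055 m) or (y of pad_b in the frame of pad_a below 0 m and y of each of pad_c, pad_d in the frame of pad_a above 0 m and y of tin in the frame of paddle between 0.025 and 0.055 m) or (y of each of pad_b, pad_c, pad_d in the frame of pad_a above 0 m and y of tin in the frame of paddle between 0.105 and 0.135 m)) and x of tin in the frame of paddle between -0.015 and 0.015 m and z of tin in the frame of paddle between 0.01 and 0.018 m and angle between each of tin, tube, caddy, jar's own z axis and vertical below 0.1 rad and linear speed of each of tin, tube, caddy, jar below 0.02 m/s and angular speed of each of tin, tube, caddy, jar below 0.2 rad/s and ((y of each of pad_a, pad_c, pad_d in the frame of pad_b below 0 m and y of tube in the frame of paddle between -0.135 and -0.105 m) or (y of pad_a in the frame of pad_b above 0 m and y of each of pad_c, pad_d in the frame of pad_b below 0 m and y of tube in the frame of paddle between -0.055 and -0.025 m) or (y of each of pad_a, pad_d in the frame of pad_b below 0 m and y of pad_c in the frame of pad_b above 0 m and y of tube in the frame of paddle between -0.055 and -0.025 m) or (y of each of pad_a, pad_c in the frame of pad_b below 0 m and y of pad_d in the frame of pad_b above 0 m and y of tube in the frame of paddle between -0.055 and -0.025 m) or (y of each of pad_a, pad_c in the frame of pad_b above 0 m and y of pad_d in the frame of pad_b below 0 m and y of tube in the frame of paddle between 0.025 and 0.055 m) or (y of each of pad_a, pad_d in the frame of pad_b above 0 m and y of pad_c in the frame of pad_b below 0 m and y of tube in the frame of paddle between 0.025 and 0.055 m) or (y of pad_a in the frame of pad_b below 0 m and y of each of pad_c, pad_d in the frame of pad_b above 0 m and y of tube in the frame of paddle between 0.025 and 0.055 m) or (y of each of pad_a, pad_c, pad_d in the frame of pad_b above 0 m and y of tube in the frame of paddle between 0.105 and 0.135 m)) and x of tube in the frame of paddle between -0.015 and 0.015 m and z of tube in the frame of paddle between 0.01 and 0.018 m and ((y of each of pad_a, pad_b, pad_d in the frame of pad_c below 0 m and y of caddy in the frame of paddle between -0.135 and -0.105 m) or (y of pad_a in the frame of pad_c above 0 m and y of each of pad_b, pad_d in the frame of pad_c below 0 m and y of caddy in the frame of paddle between -0.055 and -0.025 m) or (y of each of pad_a, pad_d in the frame of pad_c below 0 m and y of pad_b in the frame of pad_c above 0 m and y of caddy in the frame of paddle between -0.055 and -0.025 m) or (y of each of pad_a, pad_b in the frame of pad_c below 0 m and y of pad_d in the frame of pad_c above 0 m and y of caddy in the frame of paddle between -0.055 and -0.025 m) or (y of each of pad_a, pad_b in the frame of pad_c above 0 m and y of pad_d in the frame of pad_c below 0 m and y of caddy in the frame of paddle between 0.025 and 0.055 m) or (y of each of pad_a, pad_d in the frame of pad_c above 0 m and y of pad_b in the frame of pad_c below 0 m and y of caddy in the frame of paddle between 0.025 and 0.055 m) or (y of pad_a in the frame of pad_c below 0 m and y of each of pad_b, pad_d in the frame of pad_c above 0 m and y of caddy in the frame of paddle between 0.025 and 0.055 m) or (y of each of pad_a, pad_b, pad_d in the frame of pad_c above 0 m and y of caddy in the frame of paddle between 0.105 and 0.135 m)) and x of caddy in the frame of paddle between -0.015 and 0.015 m and z of caddy in the frame of paddle between 0.01 and 0.018 m and ((y of each of pad_a, pad_b, pad_c in the frame of pad_d below 0 m and y of jar in the frame of paddle between -0.135 and -0.105 m) or (y of pad_a in the frame of pad_d above 0 m and y of each of pad_b, pad_c in the frame of pad_d below 0 m and y of jar in the frame of paddle between -0.055 and -0.025 m) or (y of each of pad_a, pad_c in the frame of pad_d below 0 m and y of pad_b in the frame of pad_d above 0 m and y of jar in the frame of paddle between -0.055 and -0.025 m) or (y of each of pad_a, pad_b in the frame of pad_d below 0 m and y of pad_c in the frame of pad_d above 0 m and y of jar in the frame of paddle between -0.055 and -0.025 m) or (y of each of pad_a, pad_b in the frame of pad_d above 0 m and y of pad_c in the frame of pad_d below 0 m and y of jar in the frame of paddle between 0.025 and 0.055 m) or (y of each of pad_a, pad_c in the frame of pad_d above 0 m and y of pad_b in the frame of pad_d below 0 m and y of jar in the frame of paddle between 0.025 and 0.055 m) or (y of pad_a in the frame of pad_d below 0 m and y of each of pad_b, pad_c in the frame of pad_d above 0 m and y of jar in the frame of paddle between 0.025 and 0.055 m) or (y of each of pad_a, pad_b, pad_c in the frame of pad_d above 0 m and y of jar in the frame of paddle between 0.105 and 0.135 m)) and x of jar in the frame of paddle between -0.015 and 0.015 m and z of jar in the frame of paddle between 0.01 and 0.018 m); the robot touches nothing.
It fails at once if a container is tipped by more than 0.6 rad (angle between any of tin, tube, caddy, jar's own z axis and vertical above 0.6 rad).
It fails at once if a container is dropped or rammed onto the paddle (more than 40 N between them) (contact force between any of tin, tube, caddy, jar and paddle above 40 N).
It fails at once if a container is let go in the air, more than 20 mm above where it would stand ((height (world z) of tin above 0.034 m and contact force between the fingers and tin below 0.05 N) or (height (world z) of tube above 0.034 m and contact force between the fingers and tube below 0.05 N) or (height (world z) of caddy above 0.034 m and contact force between the fingers and caddy below 0.05 N) or (height (world z) of jar above 0.034 m and contact force between the fingers and jar below 0.05 N)).
It fails at once if the steel milk jug is moved by more than 30 mm or tipped by more than 0.4 rad (distance of jug from where it was at the start of the episode above 0.03 m or angle between jug's own z axis and vertical above 0.4 rad).
It also fails if it takes over 93 s, if anything falls off the work surface, if the arm or the gripper's body presses on something with over 40 N, if the wrist force passes 120 N, or if a joint passes its speed limit or range.

## Working session

There is one attempt and no reset: what is moved stays moved. The work goes in short steps, Python scripts to look and compute and a tool call to move; the robot and the scene stay as the last step left them, time stands still between calls to the robot, and variables do not carry over. Pictures are saved under pics/ and viewed, at most 14 in all, crops included, and the job is handed in when it is done.

Besides the shell and the picture viewer there is one more tool, called after "Emit:" as name(argument=value, ...), one argument or row to a line, values as JSON. move_arm: Moves the arm, as the interface text tells. Its arguments: {"type":"object","properties":{"deltas":{"type":"array","items":{"type":"number"}}},"required":["deltas"]}

```bash
mkdir -p pics
cat > h.py <<'E'
import numpy as np, cv2
from scipy.spatial.transform import Rotation as R
from bench import robot
def snap(n):
    o=robot.get_obs(); s=robot.snapshot(n); s['obs']=o
    f=200/np.tan(np.radians(s['fov_y'])/2); s['K']=np.array([[f,0,s['cx']],[0,f,s['cy']],[0,0,1]])
    if n=='wrist':
        T=np.eye(4); T[:3,:3]=R.from_euler('xyz',o['ee_rot']).as_matrix(); T[:3,3]=o['tool_pos']; s['T']=T@s['T_tool_cam']
    else:
        T=np.eye(4); q=np.array(s['orientation']); T[:3,3]=s['origin']
        T[:3,:3]=q if q.shape==(3,3) else R.from_euler('xyz',q).as_matrix() if q.size==3 else R.from_quat(q).as_matrix()
        s['T']=T
    return s
def rays(s,uv):
    p=cv2.undistortPoints(np.array(uv,float).reshape(-1,1,2),s['K'],np.array(s['D'],float)).reshape(-1,2)
    return np.c_[p[:,0],-p[:,1],-np.ones(len(p))]@s['T'][:3,:3].T   # scaled: depth 1
def at_z(s,uv,z):
    d=rays(s,uv); o=s['T'][:3,3]; return o+d*((z-o[2])/d[:,2])[:,None]
def cloud(s):
    v,u=np.mgrid[0:400,0:640]; d=rays(s,np.c_[u.ravel(),v.ravel()])
    P=s['T'][:3,3]+d*s['depth'].reshape(-1,1); P[s['depth'].ravel()==0]=np.nan
    return P.reshape(400,640,3)
def save(s,n): cv2.imwrite(f'pics/{n}.png',s['image'][...,::-1])
E
python3 - <<'E'
from h import *
import pickle
for n in ['top','scene','wrist']:
    s=snap(n); save(s,n+'0'); pickle.dump(s,open(n+'0.pkl','wb'))
    print(n,s['fov_y'],s['cx'],s['cy'],s['D'],s['T'].round(3).tolist(),s.get('orientation'),(s['depth']>0).mean())
print(robot.get_obs())
E
```

```text
top 46.86860343568604 318.2756735268733 200.14867126768175 [0.03809406 0.         0.         0.         0.        ] [[-0.003, 0.997, -0.078, 0.509], [-1.0, -0.002, 0.016, 0.129], [0.016, 0.078, 0.997, 1.002], [0.0, 0.0, 0.0, 1.0]] [ 0.07768955 -0.01551902 -1.57394219] 0.9959765625
scene 45.04005843189442 318.0134551929072 201.87049147360256 [-0.05874762  0.          0.          0.          0.        ] [[0.279, -0.579, 0.766, 1.413], [0.96, 0.168, -0.223, -0.134], [0.001, 0.798, 0.603, 0.691], [0.0, 0.0, 0.0, 1.0]] [ 9.23239663e-01 -7.62531628e-04  1.28805094e+00] 0.99565234375
wrist 63.985065809108754 314.5334192816111 198.24070584700382 [-0.04035903  0.          0.          0.          0.        ] [[0.246, 0.942, 0.227, 0.203], [-0.969, 0.24, 0.055, -0.516], [-0.003, -0.233, 0.972, 0.384], [0.0, 0.0, 0.0, 1.0]] None 0.99570703125
{'time': 0.15, 'joint_positions': array([-1.42410419e+00,  8.78023702e-02,  1.37191264e+00,  2.99384434e-06,
        1.68360952e+00, -1.03109303e-01]), 'qvel': array([-0.00135506, -0.00205912, -0.00532485,  0.00015506,  0.00018311,
        0.00099341]), 'joint_torque': array([ 1.30602046e-03, -3.40639007e+01, -3.02794933e+01,  7.17017194e-02,
        3.04532633e-02, -1.09654461e-04]), 'tool_pos': array([ 0.13589482, -0.53250372,  0.20456088]), 'ee_rot': array([-3.13987028e+00, -1.81215891e-04,  2.49801622e-01]), 'wrist_force': array([ 0.07013212, -1.10046431, -0.37380348]), 'wrist_torque': array([ 0.0196391 , -0.01933231, -0.0088184 ]), 'finger_force': 0.0, 'width': 0.09409039337515712}
```

View pics/top0.png

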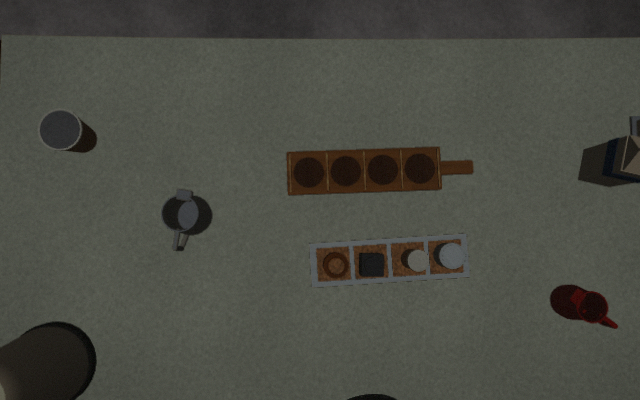

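View pics/scene0.png

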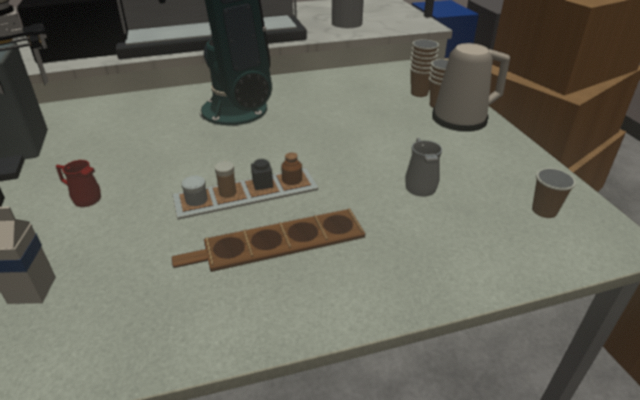

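The top view shows, from the left: jar (335,264), caddy (371,264), tube (416,261) and tin (451,256). The discs are at (309,172), (346,171), (383,169) and (420,168), with the handle to the right. The scene view confirms the same order. So jar goes to y=-120, caddy to -40, tube to +40 and tin to +120.

```bash
cat > m.py <<'E'
from h import *
import pickle
from scipy import ndimage
for n in ['top','scene']:
    s=pickle.load(open(n+'0.pkl','rb')); P=cloud(s)
    t=P[...,2][(np.abs(P[...,0]-.4)<.3)&(np.abs(P[...,1])<.4)]; print(n,'table z',np.nanmedian(t))
    m=(P[...,2]>.036)&(P[...,0]>.2)&(P[...,0]<.55)&(np.abs(P[...,1])<.45)
    l,k=ndimage.label(m)
    for i in range(1,k+1):
        q=P[l==i]
        if len(q)<60: continue
        top=q[q[:,2]>np.percentile(q[:,2],95)-.006]
        print(len(q),'zmax %.3f'%np.percentile(q[:,2],95),'topc',((top.max(0)+top.min(0))/2).round(3),'ext',np.ptp(top,0).round(3),'allc',((q.max(0)+q.min(0))/2).round(3))
    if n=='top':
        c=[(309,172),(346,171),(383,169),(420,168)]; D=at_z(s,c,.014); print(D.round(4).tolist(),np.diff(D,axis=0).round(3).tolist())
        print([P[v,u,2].round(4) for u,v in c])
        # board by height
        m=(P[...,2]>.005)&(P[...,2]<.03)
        l,k=ndimage.label(m)
        for i in range(1,k+1):
            v,u=np.where(l==i)
            if len(v)>1500:
                r=cv2.minAreaRect(P[l==i][:,:2].astype(np.float32)); print('rect',len(v),r)
        g=cv2.cvtColor(s['image'],cv2.COLOR_RGB2GRAY)
E
python3 m.py
```

```text
top table z 0.0007022765271600395
651 zmax 0.116 topc [0.535 0.38  0.115] ext [0.03  0.068 0.009] allc [0.516 0.379 0.078]
614 zmax 0.069 topc [ 0.469 -0.154  0.067] ext [0.05  0.052 0.009] allc [ 0.469 -0.154  0.054]
470 zmax 0.092 topc [ 0.461 -0.08   0.091] ext [0.041 0.041 0.009] allc [ 0.461 -0.08   0.066]
513 zmax 0.086 topc [0.45  0.079 0.084] ext [0.027 0.03  0.008] allc [0.449 0.079 0.062]
553 zmax 0.080 topc [0.45  0.005 0.079] ext [0.034 0.034 0.009] allc [0.451 0.007 0.06 ]
1239 zmax 0.096 topc [ 0.373 -0.407  0.094] ext [0.065 0.072 0.009] allc [ 0.373 -0.41   0.067]
209 zmax 0.148 topc [ 0.219 -0.001  0.147] ext [0.003 0.035 0.008] allc [0.213 0.02  0.126]
[[0.6467, 0.1333, 0.014], [0.6488, 0.0534, 0.014], [0.653, -0.0266, 0.014], [0.655, -0.1067, 0.014]] [[0.002, -0.08, 0.0], [0.004, -0.08, 0.0], [0.002, -0.08, 0.0]]
[np.float64(0.0145), np.float64(0.0122), np.float64(0.014), np.float64(0.0165)]
rect 7091 ((0.651351809501648, -0.02061106264591217), (0.09563639014959335, 0.40404149889945984), 2.2090210914611816)
rect 4771 ((0.45835399627685547, -0.037653326988220215), (0.09551136195659637, 0.3400361239910126), 3.636136531829834)
scene table z 0.0026465740647584335
4743 zmax 0.379 topc [0.211 0.008 0.384] ext [0.022 0.113 0.022] allc [0.212 0.019 0.244]
377 zmax 0.116 topc [0.533 0.381 0.114] ext [0.032 0.07  0.008] allc [0.516 0.377 0.077]
445 zmax 0.087 topc [0.449 0.079 0.086] ext [0.032 0.03  0.008] allc [0.456 0.08  0.063]
470 zmax 0.081 topc [0.451 0.006 0.079] ext [0.038 0.035 0.008] allc [0.453 0.006 0.06 ]
963 zmax 0.096 topc [ 0.376 -0.407  0.094] ext [0.068 0.071 0.008] allc [ 0.376 -0.41   0.067]
518 zmax 0.093 topc [ 0.461 -0.081  0.091] ext [0.044 0.042 0.008] allc [ 0.462 -0.081  0.066]
505 zmax 0.070 topc [ 0.469 -0.156  0.068] ext [0.056 0.053 0.008] allc [ 0.469 -0.156  0.054]
```

```bash
python3 -c "
import cv2
a=cv2.imread('pics/top0.png')[130:310,270:490]
cv2.imwrite('pics/top_c.png',cv2.convertScaleAbs(cv2.resize(a,(733,600),interpolation=2),alpha=2))"
```

```text
(no output)
```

View pics/top_c.png

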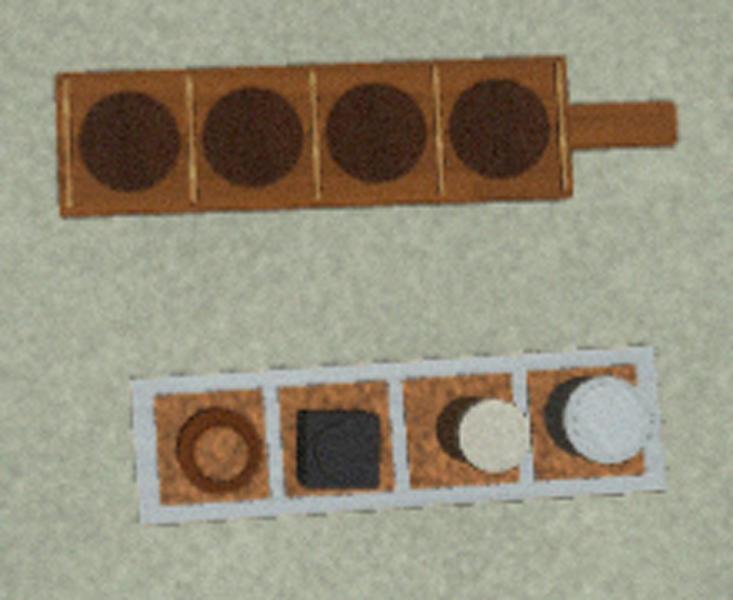

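Emit:
move_arm(
  deltas=[0,0,-0.12,4,-3,0,-1,0,0,-0.24,8,-6,0,-1,0,0,-0.36,12,-9,0,-1,0,0,-0.48,16,-12,0,-1,0,0,-0.6,20,-15,0,-1,0,0,-0.72,24,-18,0,-1,0,0,-0.84,28,-21,0,-1,0,0,-0.96,32,-24,0,-1],
)

```text
time: 0.95
tool_pos: [0.3874, -0.2194, 0.2054]
ee_rot: [3.141, 0.0, 1.214]
wrist_force: [-1.0, -0.6, -0.5]
width: 0.0939
finger_force: 0.0
```

```bash
cat > d.py <<'E'
import sys
from h import *
# usage: d.py x y z yaw -> delta from measured pose
x,y,z,w=map(float,sys.argv[1:5]); o=robot.get_obs()
A=R.from_euler('xyz',o['ee_rot']); B=R.from_euler('xyz',[np.pi,0,w])
print('t',round(o['time'],2),'tcp',o['tool_pos'].round(4),'rpy',o['ee_rot'].round(4),'width',round(o['width'],4),'F',round(o['finger_force'],1),o['wrist_force'].round(1))
print('rot',(A.inv()*B).as_rotvec().round(3),'cm',(A.inv().apply(np.array([x,y,z])-o['tool_pos'])*100).round(2))
E
python3 d.py .53 -.04 .2 1.61
```

```text
t 0.95 tcp [ 0.3874 -0.2194  0.2054] rpy [3.1412e+00 2.0000e-04 1.2144e+00] width 0.0939 F 0.0 [-1.  -0.6 -0.5]
rot [ 0.     0.    -0.396] cm [21.79  7.1   0.54]
```

Emit:
move_arm(
  deltas=[0,0,-0.1,4,1.5,0,-1,0,0,-0.2,8,3,0,-1,0,0,-0.3,12,4.5,0,-1,0,0,-0.4,16,6,0,-1,0,0,-0.4,20,6.8,0.5,-1,0,0,-0.4,21.8,7.1,0.5,-1,0,0,-0.4,21.8,7.1,0.5,-1,0,0,-0.4,21.8,7.1,0.5,-1],
)

```text
time: 1.75
tool_pos: [0.5298, -0.0425, 0.2001]
ee_rot: [-3.14, 0.001, 1.611]
wrist_force: [-0.8, -0.0, -0.6]
width: 0.0938
finger_force: 0.0
```

Run:
```python
from h import *
import pickle
s=snap('wrist'); pickle.dump(s,open('w1.pkl','wb'))
cv2.imwrite('pics/w1.png',cv2.convertScaleAbs(s['image'][...,::-1],alpha=1.8)); print(s['obs']['tool_pos'],s['obs']['ee_rot'])
```

```text
[ 0.5297917  -0.04254699  0.20005053] [-3.14044851e+00  5.47658531e-04  1.61050193e+00]
```

View pics/w1.png

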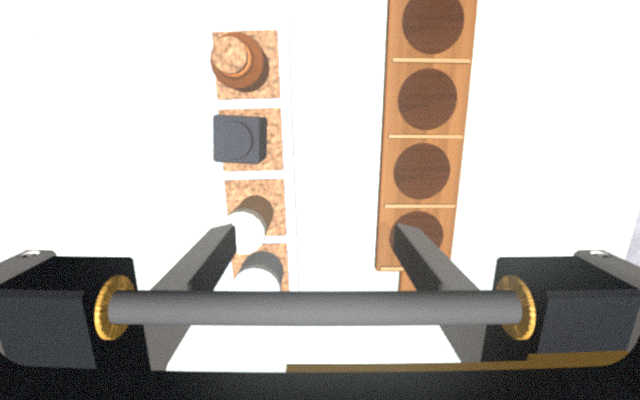

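The wrist view shows the jar (237,62), caddy (240,139), tube (244,230) and tin (262,285) on their pads. The discs are at (432,22), (427,98) and (422,171), with a fourth at about (417,238) that is partly hidden.

Run:
```python
from h import *
import pickle
from scipy import ndimage
s=pickle.load(open('w1.pkl','rb')); P=cloud(s)
print('z disc',[P[v,u,2].round(4) for u,v in [(432,22),(427,98),(422,171)]],'pad',[P[v,u].round(4).tolist() for u,v in [(270,90),(275,165),(275,190)]])
hsv=cv2.cvtColor(s['image'],cv2.COLOR_RGB2HSV); g=s['image'].sum(2)
# discs: fit ellipse on dark brown region near the seeds
for c in [(432,22),(427,98),(422,171)]:
    m=(g<120+0*g)
    ref=s['image'][c[1]-5:c[1]+6,c[0]-5:c[0]+6].reshape(-1,3).mean(0)
    b=cv2.blur(s['image'],(5,5)).astype(float); m=np.abs(b-ref).sum(2)<25
    l,k=ndimage.label(m); r=(l==l[c[1],c[0]]).astype(np.uint8)
    cn=max(cv2.findContours(r,0,1)[0],key=cv2.contourArea); e=cv2.fitEllipse(cn)
    q=at_z(s,cn.reshape(-1,2),.014); print('disc',ref.round(),e[0],at_z(s,[e[0]],.014).round(4),'mid',((q.max(0)+q.min(0))/2).round(4),np.ptp(q,0).round(3))
m=(P[...,2]>.036)&(P[...,2]<.1)&(P[...,0]>.38)&(P[...,0]<.52)&(P[...,1]<.15)&(P[...,1]>-.2)
l,k=ndimage.label(m)
for i in range(1,k+1):
    q=P[l==i]
    if len(q)<150: continue
    h=np.percentile(q[:,2],95); t=q[q[:,2]>h-.006]
    print(len(q),'h %.3f'%h,'top',((t.max(0)+t.min(0))/2).round(4),np.ptp(t,0).round(3))
    b=q[(q[:,2]>.055)&(q[:,2]<.070)].astype(np.float32)
    if h<.083 and len(b): print('  body rect',cv2.minAreaRect(b[:,:2]))
```

```text
z disc [np.float64(0.0153), np.float64(0.0153), np.float64(0.0156)] pad [[0.4787, 0.0568, 0.0139], [0.4853, -0.0253, 0.0149], [0.4854, -0.0548, 0.0137]]
disc [66. 46. 36.] (432.6230773925781, 23.18097686767578) [[0.6493 0.1319 0.014 ]] mid [0.6493 0.1295 0.014 ] [0.062 0.053 0.   ]
disc [69. 49. 38.] (427.03485107421875, 98.44462585449219) [[0.6517 0.055  0.014 ]] mid [0.6517 0.0544 0.014 ] [0.061 0.061 0.   ]
disc [70. 51. 40.] (421.4064636230469, 170.56039428710938) [[ 0.6544 -0.0252  0.014 ]] mid [ 0.6546 -0.0262  0.014 ] [0.061 0.061 0.   ]
2583 h 0.085 top [0.4521 0.0792 0.0833] [0.032 0.031 0.008]
2391 h 0.079 top [0.4533 0.0051 0.0772] [0.034 0.035 0.007]Traceback (most recent call last):
  File "<stdin>", line 23, in <module>
cv2.error: OpenCV(4.12.0) /io/opencv/modules/imgproc/src/convhull.cpp:143: error: (-215:Assertion failed) total >= 0 && (depth == CV_32F || depth == CV_32S) in function 'convexHull'
```

Emit:
move_arm(
  deltas=[0,0,0,-4,-2.4,2,-1,0,0,0,-8,-4.8,5,-1,0,0,0,-11,-6.5,8,-1,0,0,0,-11,-6.5,10,-1,0,0,0,-11,-6.5,11,-1,0,0,0,-11,-6.5,11,-1,0,0,0,-11,-6.5,11,-1],
)

```text
time: 2.5
tool_pos: [0.4701, -0.1551, 0.0917]
ee_rot: [3.14, 0.001, 1.61]
wrist_force: [-0.9, 0.8, 0.9]
width: 0.0943
finger_force: 0.0
```

```bash
python3 d.py .469 -.155 .018 1.61
python3 - <<'E'
from h import *
s=snap('wrist'); P=cloud(s); a=cv2.convertScaleAbs(s['image'][...,::-1],alpha=1.8); cv2.imwrite('pics/w2.png',a)
q=P[(P[...,2]>.058)&(P[...,2]<.072)&(abs(P[...,0]-.469)<.04)&(abs(P[...,1]+.155)<.04)]; print(len(q),((q.max(0)+q.min(0))/2).round(4),np.ptp(q,0).round(3))
E
```

```text
t 2.5 tcp [ 0.4701 -0.1551  0.0917] rpy [3.1398e+00 9.0000e-04 1.6099e+00] width 0.0943 F 0.0 [-0.9  0.8  0.9]
rot [ 0.002  0.001 -0.   ] cm [ 0.02 -0.13  7.37]
4763 [ 0.4707 -0.156   0.0637] [0.053 0.053 0.011]
```

View pics/w2.png

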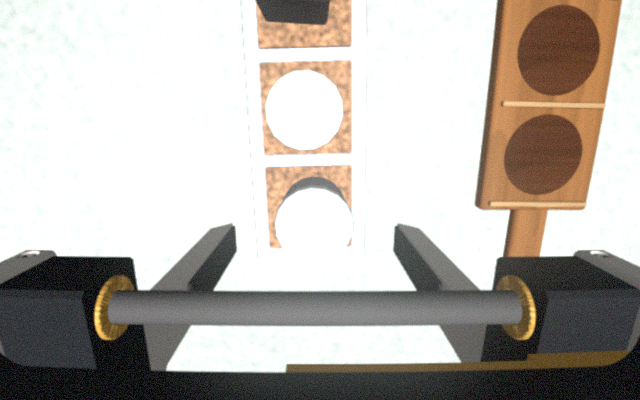

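The tin's lid (313,218) lies midway between the finger tips (235 and 398). The measured centre is (0.4705, -0.156), within about 1 mm of the TCP, so I descend and grip.

Emit:
move_arm(
  deltas=[0,0,0,0,0,3,-1,0,0,0,0,0,5.5,-1,0,0,0,0,0,7,-1,0,0,0,0,0,7.3,-1,0,0,0,0,0,7.3,1,0,0,0,0,0,7.3,1,0,0,0,0,0,7.3,1,0,0,0,0,0,7.3,1],
)

```text
time: 3.35
tool_pos: [0.4702, -0.1552, 0.0186]
ee_rot: [3.14, 0.001, 1.61]
wrist_force: [-0.3, 0.1, 0.3]
width: 0.0655
finger_force: 0.0
```

Emit:
move_arm(
  deltas=[0,0,0,0,0,0,1,0,0,0,0,0,0,1,0,0,0,0,0,0,1],
)

```text
time: 3.65
tool_pos: [0.4696, -0.155, 0.0179]
ee_rot: [3.141, 0.0, 1.61]
wrist_force: [-1.0, 0.5, 1.6]
width: 0.0527
finger_force: 30.0
```

Emit:
move_arm(
  deltas=[0,0,0,0,0,-1.5,1,0,0,0,0,0,-4,1,0,0,0,0,0,-7.5,1,0,0,0,1,0.7,-10.5,1,0,0,0,3.5,2.4,-11.5,1,0,0,0,7,4.7,-11.5,1,0,0,0,10.5,7.1,-11.5,1,0,0,0,14,9.45,-11.5,1],
)

```text
time: 4.45
tool_pos: [0.5587, -0.01, 0.1319]
ee_rot: [-3.141, 0.0, 1.609]
wrist_force: [0.4, -0.9, -2.3]
width: 0.0524
finger_force: 30.0
```

Emit:
move_arm(
  deltas=[0,0,0,3.5,2.4,0,1,0,0,0,7,4.75,0,1,0,0,0,10.5,7.1,0,1,0,0,0,13,8.8,0,1,0,0,0,14.05,9.5,1,1,0,0,0,14.05,9.5,3,1,0,0,0,14.05,9.5,5,1,0,0,0,14.05,9.5,5,1],
)

```text
time: 5.25
tool_pos: [0.6444, 0.1316, 0.0768]
ee_rot: [-3.131, 0.001, 1.609]
wrist_force: [-0.6, -0.2, -2.2]
width: 0.0531
finger_force: 30.0
```

```bash
python3 d.py .648 .133 .019 1.61
python3 - <<'E'
from h import *
s=snap('top'); P=cloud(s); a=cv2.convertScaleAbs(s['image'][...,::-1],alpha=1.8)
s=snap('wrist'); a=cv2.convertScaleAbs(s['image'][...,::-1],alpha=1.8); cv2.imwrite('pics/w3.png',a)
E
```

```text
t 5.25 tcp [0.6444 0.1316 0.0768] rpy [-3.1313e+00  1.4000e-03  1.6093e+00] width 0.0531 F 30.0 [-0.6 -0.2 -2.2]
rot [-0.01   0.001 -0.001] cm [0.13 0.42 5.78]
```

View pics/w3.png

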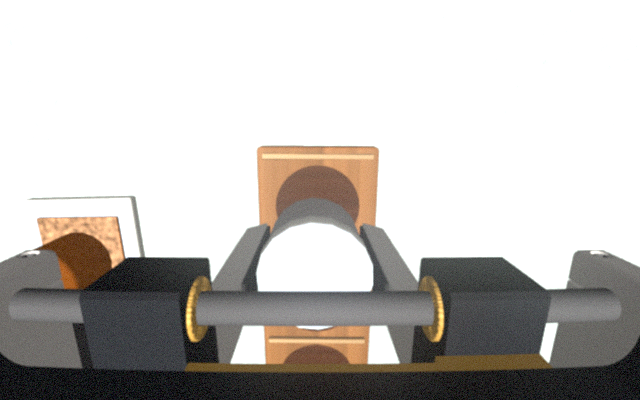

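The tin is held upright in the fingers and disc 1 is partly hidden under it, centred near (318,195). I let the arm settle before lowering.

Emit:
move_arm(
  deltas=[0,0,0,0,0,0,1,0,0,0,0,0,0,1,0,0,0,0,0,0,1],
)

```text
time: 5.65
tool_pos: [0.6485, 0.1327, 0.0839]
ee_rot: [3.139, -0.0, 1.61]
wrist_force: [0.3, 0.2, -1.7]
width: 0.0525
finger_force: 30.0
```

```bash
python3 d.py .648 .133 .019 1.61; python3 -c "
from h import *
o=robot.get_obs();print(o['joint_positions'].round(3),o['qvel'].round(4))"
```

```text
t 5.65 tcp [0.6485 0.1327 0.0839] rpy [ 3.1393e+00 -1.0000e-04  1.6095e+00] width 0.0525 F 30.0 [ 0.3  0.2 -1.7]
rot [ 0.002 -0.    -0.   ] cm [ 0.04 -0.07  6.49]
[ 0.116  0.381  1.258 -0.     1.5    0.077] [ 0.0026  0.0035  0.0047 -0.0006 -0.0011 -0.    ]
```

Emit:
move_arm(
  deltas=[0,0,0,0,0,2,1,0,0,0,0,0,4,1,0,0,0,0,0,5.3,1,0,0,0,0,0,5.9,1,0,0,0,0,0,6.2,1,0,0,0,0,0,6.4,1,0,0,0,0,0,6.5,1,0,0,0,0,0,6.5,1],
)

```text
time: 6.45
tool_pos: [0.6484, 0.1329, 0.0182]
ee_rot: [3.14, 0.0, 1.61]
wrist_force: [-0.2, -0.1, -1.4]
width: 0.0532
finger_force: 30.0
```

Emit:
move_arm(
  deltas=[0,0,0,0,0,0.05,1,0,0,0,0,0,0.1,1,0,0,0,0,0,0.1,1],
)

```text
time: 6.75
tool_pos: [0.6484, 0.1329, 0.0179]
ee_rot: [3.14, -0.0, 1.61]
wrist_force: [-1.7, -0.7, 4.2]
width: 0.0526
finger_force: 30.0
```

Emit:
move_arm(
  deltas=[0,0,0,0,0,0,-1,0,0,0,0,0,0,-1,0,0,0,0,0,0,-1,0,0,0,0,0,0,-1,0,0,0,0,0,0,-1,0,0,0,0,0,-1.5,-1,0,0,0,0,0,-5,-1,0,0,0,0,0,-9,-1],
)

```text
time: 7.55
tool_pos: [0.6468, 0.1327, 0.1066]
ee_rot: [-3.138, 0.0, 1.61]
wrist_force: [0.1, 0.6, 0.6]
width: 0.094
finger_force: 0.0
```

```bash
python3 d.py .461 -.0805 .12 1.61;python3 - <<'E'
from h import *
s=snap('wrist'); P=cloud(s)
q=P[(P[...,2]>.058)&(P[...,2]<.072)&(abs(P[...,0]-.648)<.04)&(abs(P[...,1]-.133)<.04)]; print(len(q),((q.max(0)+q.min(0))/2).round(4),np.ptp(q,0).round(3))
E
```

```text
t 7.55 tcp [0.6468 0.1327 0.1066] rpy [-3.1383e+00  3.0000e-04  1.6098e+00] width 0.094 F 0.0 [0.1 0.6 0.6]
rot [-0.003  0.    -0.   ] cm [-20.58 -19.4   -1.27]
4198 [0.6498 0.1318 0.0636] [0.053 0.053 0.011]
```

Emit:
move_arm(
  deltas=[0,0,0,-1,-1,-2,-1,0,0,0,-4,-3.8,-2.5,-1,0,0,0,-7.5,-7.1,-2.5,-1,0,0,0,-11,-10.4,-2.5,-1,0,0,0,-14.5,-13.7,-2.5,-1,0,0,0,-18,-17,-2.5,-1,0,0,0,-20.2,-19,-2,-1,0,0,0,-20.6,-19.5,-1.5,-1],
)

```text
time: 8.4
tool_pos: [0.46, -0.0827, 0.1228]
ee_rot: [3.139, 0.002, 1.606]
wrist_force: [-0.7, -0.1, 0.3]
width: 0.094
finger_force: 0.0
```

Emit:
move_arm(
  deltas=[0,0,0,0,0,0,-1,0,0,0,0,0,0,-1,0,0,0,0,0,0,-1],
)

```text
time: 8.7
tool_pos: [0.4621, -0.0798, 0.1218]
ee_rot: [3.141, -0.0, 1.611]
wrist_force: [1.2, 0.7, 0.1]
width: 0.094
finger_force: 0.0
```

```bash
cat > c.py <<'E'
import sys
from h import *
# centre of wrist-view points in height band near (x,y)
x,y,a,b=map(float,sys.argv[1:5]); s=snap('wrist'); P=cloud(s)
q=P[(P[...,2]>a)&(P[...,2]<b)&(abs(P[...,0]-x)<.038)&(abs(P[...,1]-y)<.038)]; print(len(q),((q.max(0)+q.min(0))/2).round(4),np.ptp(q,0).round(3)); print(cv2.minAreaRect(q[:,:2].astype(np.float32)))
E
python3 d.py .461 -.0805 .028 1.61; python3 c.py .461 -.0805 .08 .098
```

```text
t 8.7 tcp [ 0.4621 -0.0798  0.1218] rpy [ 3.1408e+00 -1.0000e-04  1.6114e+00] width 0.094 F 0.0 [1.2 0.7 0.1]
rot [ 0.001 -0.     0.001] cm [-0.07 -0.12  9.38]
3033 [ 0.4626 -0.0816  0.0864] [0.044 0.043 0.013]
((0.4626867473125458, -0.08157210052013397), (0.04274574667215347, 0.042799100279808044), 50.283538818359375)
```

Emit:
move_arm(
  deltas=[0,0,0,-0.1,0,3,-1,0,0,0,-0.1,0,6.5,-1,0,0,0,-0.1,0,8.8,-1,0,0,0,-0.1,0,9.4,-1,0,0,0,-0.1,0,9.4,-1,0,0,0,-0.1,0,9.4,1,0,0,0,-0.1,0,9.4,1,0,0,0,-0.1,0,9.4,1],
)

```text
time: 9.55
tool_pos: [0.4622, -0.0819, 0.0289]
ee_rot: [3.139, 0.001, 1.61]
wrist_force: [-0.7, -0.7, -0.6]
width: 0.0737
finger_force: 0.0
```

Emit:
move_arm(
  deltas=[0,0,0,0,0,0,1,0,0,0,0,0,0,1,0,0,0,0,0,0,1,0,0,0,0,0,0,1,0,0,0,0,0,0,1],
)

```text
time: 10.05
tool_pos: [0.4612, -0.0817, 0.0276]
ee_rot: [3.141, 0.0, 1.61]
wrist_force: [0.9, 0.3, -0.0]
width: 0.0431
finger_force: 30.0
```

```bash
python3 d.py .6505 .054 .028 1.61
```

```text
t 10.05 tcp [ 0.4612 -0.0817  0.0276] rpy [3.1413e+00 2.0000e-04 1.6097e+00] width 0.0431 F 30.0 [ 0.9  0.3 -0. ]
rot [ 0.  0. -0.] cm [12.82 19.44 -0.04]
```

Emit:
move_arm(
  deltas=[0,0,0,0,0,-1.5,1,0,0,0,0,0,-4,1,0,0,0,0,0,-7.5,1,0,0,0,0.8,1.2,-10.5,1,0,0,0,2.5,3.9,-11.5,1,0,0,0,4.8,7.3,-11.5,1,0,0,0,7,10.7,-11.5,1,0,0,0,9.2,14,-11.5,1],
)

```text
time: 10.85
tool_pos: [0.5982, 0.0167, 0.1418]
ee_rot: [-3.141, 0.0, 1.61]
wrist_force: [1.3, 0.5, -1.0]
width: 0.043
finger_force: 30.0
```

Emit:
move_arm(
  deltas=[0,0,0,2,3,0,1,0,0,0,3.3,5,0,1,0,0,0,3.6,5.4,1,1,0,0,0,3.6,5.4,3,1,0,0,0,3.6,5.4,5,1,0,0,0,3.6,5.4,6,1,0,0,0,3.6,5.4,6,1,0,0,0,3.6,5.4,6,1],
)

```text
time: 11.65
tool_pos: [0.6497, 0.0534, 0.0827]
ee_rot: [-3.141, 0.0, 1.609]
wrist_force: [0.4, 0.3, -1.3]
width: 0.0433
finger_force: 30.0
```

Emit:
move_arm(
  deltas=[0,0,0,0,0,0,1],
)

```text
time: 11.75
tool_pos: [0.6507, 0.0535, 0.0841]
ee_rot: [3.139, 0.0, 1.609]
wrist_force: [-0.1, -0.8, -1.4]
width: 0.0429
finger_force: 30.0
```

```bash
python3 d.py .6505 .054 .0276 1.61
```

```text
t 11.75 tcp [0.6507 0.0535 0.0841] rpy [3.1390e+00 3.0000e-04 1.6094e+00] width 0.0429 F 30.0 [-0.1 -0.8 -1.4]
rot [ 0.003  0.    -0.001] cm [ 0.05 -0.03  5.65]
```

Emit:
move_arm(
  deltas=[0,0,0,0,0,2,1,0,0,0,0,0,3.5,1,0,0,0,0,0,4.6,1,0,0,0,0,0,5,1,0,0,0,0,0,5.3,1,0,0,0,0,0,5.45,1,0,0,0,0,0,5.55,1,0,0,0,0,0,5.6,1],
)

```text
time: 12.55
tool_pos: [0.6505, 0.0538, 0.0276]
ee_rot: [3.14, 0.0, 1.61]
wrist_force: [-2.1, 0.6, 2.1]
width: 0.0431
finger_force: 30.0
```

Emit:
move_arm(
  deltas=[0,0,0,0,0,0.05,1,0,0,0,0,0,0.05,1],
)

```text
time: 12.75
tool_pos: [0.6505, 0.0538, 0.0276]
ee_rot: [3.14, 0.0, 1.61]
wrist_force: [-2.1, 0.3, 5.0]
width: 0.0431
finger_force: 30.0
```

Emit:
move_arm(
  deltas=[0,0,0,0,0,0,-1,0,0,0,0,0,0,-1,0,0,0,0,0,0,-1,0,0,0,0,0,0,-1,0,0,0,0,0,0,-1,0,0,0,0,0,-1.5,-1,0,0,0,0,0,-5,-1,0,0,0,0,0,-9.5,-1],
)

```text
time: 13.55
tool_pos: [0.6484, 0.0538, 0.1202]
ee_rot: [-3.137, -0.0, 1.61]
wrist_force: [0.9, -0.2, 0.7]
width: 0.0939
finger_force: 0.0
```

```bash
python3 c.py .6505 .054 .08 .098; python3 d.py .452 .0055 .12 1.61
```

```text
3085 [0.6522 0.0539 0.0866] [0.043 0.043 0.013]
((0.6520426869392395, 0.05386960133910179), (0.04278638958930969, 0.043238893151283264), 28.691530227661133)
t 13.6 tcp [0.6538 0.0539 0.1324] rpy [3.1276e+00 6.0000e-04 1.6099e+00] width 0.0943 F 0.0 [ 2.  -0.1  4.9]
rot [ 0.014  0.001 -0.   ] cm [ -4.05 -20.37   0.96]
```

Emit:
move_arm(
  deltas=[0,0,0,-0.2,-1,-1,-1,0,0,0,-0.8,-4,-1,-1,0,0,0,-1.6,-8,-1,-1,0,0,0,-2.4,-12,-1,-1,0,0,0,-3.2,-16,-0.5,-1,0,0,0,-3.9,-19.2,0,-1,0,0,0,-4.05,-20,0,-1,0,0,0,-4.05,-20,0,-1],
)

```text
time: 14.4
tool_pos: [0.4508, 0.0054, 0.1211]
ee_rot: [3.141, 0.0, 1.609]
wrist_force: [0.6, -0.7, 0.3]
width: 0.094
finger_force: 0.0
```

Emit:
move_arm(
  deltas=[0,0,0,0,0,0,-1,0,0,0,0,0,0,-1],
)

```text
time: 14.6
tool_pos: [0.453, 0.0057, 0.1213]
ee_rot: [3.141, 0.0, 1.61]
wrist_force: [-0.1, 0.1, -0.6]
width: 0.0942
finger_force: 0.0
```

```bash
python3 d.py .452 .0055 .023 1.61; python3 c.py .452 .0055 .06 .069;python3 c.py .452 .0055 .074 .085
```

```text
t 14.6 tcp [0.453  0.0057 0.1213] rpy [3.1406e+00 1.0000e-04 1.6101e+00] width 0.0942 F 0.0 [-0.1  0.1 -0.6]
rot [0.001 0.    0.   ] cm [-0.01 -0.11  9.83]
1590 [0.4526 0.0052 0.0645] [0.046 0.046 0.009]
((0.4525292217731476, 0.005156189203262329), (0.04619587957859039, 0.0460638552904129), 88.78545379638672)
1797 [0.4526 0.0054 0.0774] [0.035 0.035 0.006]
((0.45213380455970764, 0.0052762385457754135), (0.035411834716796875, 0.03491361439228058), 57.003082275390625)
```

Emit:
move_arm(
  deltas=[0,0,0.06,0,0,3,-1,0,0,0.06,0,0,6.5,-1,0,0,0.06,0,0,9.2,-1,0,0,0.06,0,0,10,-1,0,0,0.06,0,0,10,-1,0,0,0.06,0,0,10,1,0,0,0.06,0,0,10,1,0,0,0.06,0,0,10,1],
)

```text
time: 15.5
tool_pos: [0.453, 0.0054, 0.0225]
ee_rot: [3.138, 0.0, 1.55]
wrist_force: [-0.2, -0.6, 0.3]
width: 0.0734
finger_force: 0.0
```

Emit:
move_arm(
  deltas=[0,0,0,0,0,0,1,0,0,0,0,0,0,1,0,0,0,0,0,0,1,0,0,0,0,0,0,1,0,0,0,0,0,0,1],
)

```text
time: 16.0
tool_pos: [0.4516, 0.0055, 0.0211]
ee_rot: [-3.141, 0.0, 1.55]
wrist_force: [0.1, 0.9, 2.0]
width: 0.046
finger_force: 30.0
```

```bash
python3 d.py .6535 -.026 .021 1.61
```

```text
t 16.0 tcp [0.4516 0.0055 0.0211] rpy [-3.1415e+00  1.0000e-04  1.5498e+00] width 0.046 F 30.0 [0.1 0.9 2. ]
rot [-0.    0.   -0.06] cm [-2.730e+00  2.025e+01  1.000e-02]
```

Emit:
move_arm(
  deltas=[0,0,0,0,0,-1.5,1,0,0,0,0,0,-4,1,0,0,0,0,0,-7.5,1,0,0,0,-0.1,1.2,-10,1,0,0,-0.02,-0.5,3.9,-11,1,0,0,-0.04,-1,7.3,-11,1,0,0,-0.06,-1.4,10.7,-11,1,0,0,-0.06,-1.9,14,-11,1],
)

```text
time: 16.8
tool_pos: [0.5923, -0.0165, 0.1302]
ee_rot: [-3.141, -0.0, 1.61]
wrist_force: [0.9, 1.0, -1.5]
width: 0.0463
finger_force: 30.0
```

```bash
python3 d.py .6535 -.026 .021 1.61
```

```text
t 16.8 tcp [ 0.5923 -0.0165  0.1302] rpy [-3.1407e+00 -1.0000e-04  1.6102e+00] width 0.0463 F 30.0 [ 0.9  1.  -1.5]
rot [-0.001 -0.     0.   ] cm [-1.19  6.09 10.92]
```

Emit:
move_arm(
  deltas=[0,0,0,-0.7,3.2,0,1,0,0,0,-1.1,5.5,0,1,0,0,0,-1.2,6.2,1,1,0,0,0,-1.2,6.2,3,1,0,0,0,-1.2,6.2,5,1,0,0,0,-1.2,6.2,6,1,0,0,0,-1.2,6.2,6,1,0,0,0,-1.2,6.2,6,1],
)

```text
time: 17.6
tool_pos: [0.6534, -0.0259, 0.0711]
ee_rot: [-3.141, 0.0, 1.61]
wrist_force: [-0.1, -0.0, -2.3]
width: 0.046
finger_force: 30.0
```

Emit:
move_arm(
  deltas=[0,0,0,0,0,0,1,0,0,0,0,0,0,1],
)

```text
time: 17.8
tool_pos: [0.6545, -0.026, 0.0726]
ee_rot: [3.139, 0.001, 1.61]
wrist_force: [0.2, 0.4, -1.0]
width: 0.0459
finger_force: 30.0
```

```bash
python3 d.py .6535 -.026 .0211 1.61
```

```text
t 17.8 tcp [ 0.6545 -0.026   0.0726] rpy [3.1389e+00 5.0000e-04 1.6099e+00] width 0.0459 F 30.0 [ 0.2  0.4 -1. ]
rot [ 0.003  0.001 -0.   ] cm [ 0.01 -0.11  5.15]
```

Emit:
move_arm(
  deltas=[0,0,0,0,0,2,1,0,0,0,0,0,3.3,1,0,0,0,0,0,4.1,1,0,0,0,0,0,4.5,1,0,0,0,0,0,4.75,1,0,0,0,0,0,4.9,1,0,0,0,0,0,5,1,0,0,0,0,0,5.1,1],
)

```text
time: 18.6
tool_pos: [0.6542, -0.026, 0.0212]
ee_rot: [3.14, 0.0, 1.61]
wrist_force: [-2.1, 0.4, 4.1]
width: 0.0457
finger_force: 30.0
```

Emit:
move_arm(
  deltas=[0,0,0,0,0,0,1,0,0,0,0,0,0,1],
)

```text
time: 18.8
tool_pos: [0.6542, -0.026, 0.0212]
ee_rot: [3.14, 0.0, 1.61]
wrist_force: [-1.2, 0.0, 3.4]
width: 0.0458
finger_force: 30.0
```

Emit:
move_arm(
  deltas=[0,0,0,0,0,0,-1,0,0,0,0,0,0,-1,0,0,0,0,0,0,-1,0,0,0,0,0,0,-1,0,0,0,0,0,0,-1,0,0,0,0,0,-1.5,-1,0,0,0,0,0,-5.5,-1,0,0,0,0,0,-10.5,-1],
)

```text
time: 19.6
tool_pos: [0.652, -0.0258, 0.1241]
ee_rot: [-3.136, -0.001, 1.61]
wrist_force: [0.7, 0.1, 0.9]
width: 0.0939
finger_force: 0.0
```

```bash
python3 c.py .6535 -.026 .06 .07
```

```text
1545 [ 0.6555 -0.026   0.065 ] [0.047 0.047 0.01 ]
((0.6556164622306824, -0.026009343564510345), (0.04607589542865753, 0.04523637145757675), 2.17514967918396)
```

Emit:
move_arm(
  deltas=[0,0,0,0.5,-1,-1,-1,0,0,0,2.2,-4,-1,-1,0,0,0,4.5,-8,-1,-1,0,0,0,6.8,-12,-1,-1,0,0,0,9.1,-16,-0.5,-1,0,0,0,11,-19.2,0,-1,0,0,0,11.3,-19.8,0,-1,0,0,0,11.3,-19.8,0,-1],
)

```text
time: 20.45
tool_pos: [0.45, 0.0798, 0.1248]
ee_rot: [-3.141, 0.0, 1.611]
wrist_force: [0.6, -0.0, -0.5]
width: 0.0938
finger_force: 0.0
```

Emit:
move_arm(
  deltas=[0,0,0,0,0,0,-1,0,0,0,0,0,0,-1],
)

```text
time: 20.65
tool_pos: [0.4525, 0.0787, 0.1251]
ee_rot: [3.141, 0.0, 1.609]
wrist_force: [0.1, -0.4, 0.2]
width: 0.0938
finger_force: 0.0
```

```bash
python3 d.py .452 .079 .018 1.61; python3 c.py .452 .079 .03 .054;python3 c.py .452 .079 .076 .09
```

```text
t 20.65 tcp [0.4525 0.0787 0.1251] rpy [3.1411e+00 3.0000e-04 1.6088e+00] width 0.0938 F 0.0 [ 0.1 -0.4  0.2]
rot [ 0.     0.    -0.001] cm [ 0.03 -0.05 10.71]
227 [0.4514 0.0957 0.0419] [0.049 0.018 0.024]
((0.4509958028793335, 0.09625455737113953), (0.04884415119886398, 0.01696076989173889), 2.7965617179870605)
1396 [0.4521 0.0792 0.0817] [0.03  0.031 0.011]
((0.4518046975135803, 0.07925426959991455), (0.030304521322250366, 0.03036118671298027), 64.87954711914062)
```

Emit:
move_arm(
  deltas=[0,0,0,0,0,3,-1,0,0,0,0,0,6.5,-1,0,0,0,0,0,9.5,-1,0,0,0,0,0,10.6,-1,0,0,0,0,0,10.7,-1,0,0,0,0,0,10.7,1,0,0,0,0,0,10.7,1,0,0,0,0,0,10.7,1],
)

```text
time: 21.55
tool_pos: [0.4529, 0.0793, 0.0197]
ee_rot: [3.138, 0.0, 1.61]
wrist_force: [0.4, -0.8, -0.4]
width: 0.0728
finger_force: 0.0
```

Emit:
move_arm(
  deltas=[0,0,0,0,0,0,1,0,0,0,0,0,0,1,0,0,0,0,0,0,1,0,0,0,0,0,0,1,0,0,0,0,0,0,1],
)

```text
time: 22.05
tool_pos: [0.4511, 0.0792, 0.0183]
ee_rot: [-3.141, 0.0, 1.61]
wrist_force: [-3.2, -0.7, 5.2]
width: 0.0518
finger_force: 30.0
```

```bash
python3 d.py .6565 -.1065 .018 1.61
```

```text
t 22.05 tcp [0.4511 0.0792 0.0183] rpy [-3.1408e+00  1.0000e-04  1.6099e+00] width 0.0518 F 30.0 [-3.2 -0.7  5.2]
rot [-0.001  0.    -0.   ] cm [-19.36  19.8    0.02]
```

Emit:
move_arm(
  deltas=[0,0,0,0,0,-1.5,1,0,0,0,0,0,-4,1,0,0,0,0,0,-7.5,1,0,0,0,-1,1,-10.5,1,0,0,0,-3.5,3.6,-11.5,1,0,0,0,-6.3,6.4,-11.5,1,0,0,0,-9.1,9.3,-11.5,1,0,0,0,-12,12.2,-11.5,1],
)

```text
time: 22.85
tool_pos: [0.5789, -0.0368, 0.1317]
ee_rot: [-3.141, -0.0, 1.61]
wrist_force: [1.2, 1.7, -2.4]
width: 0.0512
finger_force: 30.0
```

Emit:
move_arm(
  deltas=[0,0,0,-2.9,2.9,0,1,0,0,0,-5.5,5.6,0,1,0,0,0,-7,7.2,0,1,0,0,0,-7.35,7.6,1,1,0,0,0,-7.35,7.6,3,1,0,0,0,-7.35,7.6,5,1,0,0,0,-7.35,7.6,6,1,0,0,0,-7.35,7.6,6,1],
)

```text
time: 23.65
tool_pos: [0.6545, -0.1052, 0.0694]
ee_rot: [-3.135, -0.002, 1.61]
wrist_force: [-0.5, -0.9, -3.2]
width: 0.0515
finger_force: 30.0
```

Emit:
move_arm(
  deltas=[0,0,0,0,0,0,1,0,0,0,0,0,0,1,0,0,0,0,0,0,1],
)

```text
time: 23.95
tool_pos: [0.6577, -0.1065, 0.0747]
ee_rot: [3.139, 0.001, 1.61]
wrist_force: [0.1, 1.0, -2.7]
width: 0.0515
finger_force: 30.0
```

```bash
python3 d.py .6565 -.1065 .0183 1.61
```

```text
t 23.95 tcp [ 0.6577 -0.1065  0.0747] rpy [3.1388e+00 9.0000e-04 1.6100e+00] width 0.0515 F 30.0 [ 0.1  1.  -2.7]
rot [ 0.003  0.001 -0.   ] cm [ 0.   -0.13  5.64]
```

Emit:
move_arm(
  deltas=[0,0,0,0,-0.1,2,1,0,0,0,0,-0.1,3.6,1,0,0,0,0,-0.1,4.5,1,0,0,0,0,-0.1,4.9,1,0,0,0,0,-0.1,5.2,1,0,0,0,0,-0.1,5.4,1,0,0,0,0,-0.1,5.5,1,0,0,0,0,-0.1,5.6,1],
)

```text
time: 24.75
tool_pos: [0.6563, -0.1066, 0.0184]
ee_rot: [3.14, 0.0, 1.61]
wrist_force: [-1.7, 1.3, 4.3]
width: 0.0514
finger_force: 30.0
```

Emit:
move_arm(
  deltas=[0,0,0,0,0,0,1,0,0,0,0,0,0,1],
)

```text
time: 24.95
tool_pos: [0.6562, -0.1066, 0.0184]
ee_rot: [3.14, 0.001, 1.61]
wrist_force: [-1.8, 0.9, 4.4]
width: 0.0516
finger_force: 30.0
```

Emit:
move_arm(
  deltas=[0,0,0,0,0,0,-1,0,0,0,0,0,0,-1,0,0,0,0,0,0,-1,0,0,0,0,0,0,-1,0,0,0,0,0,0,-1,0,0,0,0,0,-1.5,-1,0,0,0,0,0,-5.5,-1,0,0,0,0,0,-10.5,-1],
)

```text
time: 25.75
tool_pos: [0.6542, -0.106, 0.121]
ee_rot: [-3.136, -0.001, 1.61]
wrist_force: [1.3, -0.7, 0.5]
width: 0.0943
finger_force: 0.0
```

Emit:
move_arm(
  deltas=[0,0,0,-2,-4,-4,-1,0,0,0,-4,-8,-6,-1,0,0,0,-6,-12,-6,-1,0,0,0,-8,-16,-6,-1,0,0,0,-10,-20,-6,-1,0,0,0,-10,-20,-6,-1,0,0,0,-10,-20,-6,-1],
)

```text
time: 26.45
tool_pos: [0.4598, -0.2146, 0.1835]
ee_rot: [3.139, 0.001, 1.608]
wrist_force: [0.5, 0.5, -0.4]
width: 0.0941
finger_force: 0.0
```

Run:
```python
from h import *
s=snap('top'); P=cloud(s)
cv2.imwrite('pics/end.png',cv2.convertScaleAbs(cv2.resize(s['image'][120:300,250:490,::-1],(720,540)),alpha=2))
O=np.array([.6505,.0137]); w=.037; A=np.array([[np.cos(w),np.sin(w)],[-np.sin(w),np.cos(w)]])
for n,y,h in [('tin',.132,.066),('tube',.054,.09),('caddy',-.026,.078),('jar',-.1065,.084)]:
    q=P[(P[...,2]>h-.007)&(abs(P[...,0]-.653)<.04)&(abs(P[...,1]-y)<.036)]; c=(q.max(0)+q.min(0))/2
    print(n,c.round(4),'paddle frame',(A@(c[:2]-O)).round(4),'ztop',np.median(q[:,2]).round(4))
```

```text
tin [0.6468 0.132  0.0656] paddle frame [0.0007 0.1184] ztop 0.0667
tube [0.6496 0.0541 0.0893] paddle frame [0.0006 0.0404] ztop 0.0904
caddy [ 0.6524 -0.026   0.0777] paddle frame [ 0.0004 -0.0398] ztop 0.0781
jar [ 0.6549 -0.1056  0.0838] paddle frame [-0.     -0.1194] ztop 0.0843
```

View pics/end.png

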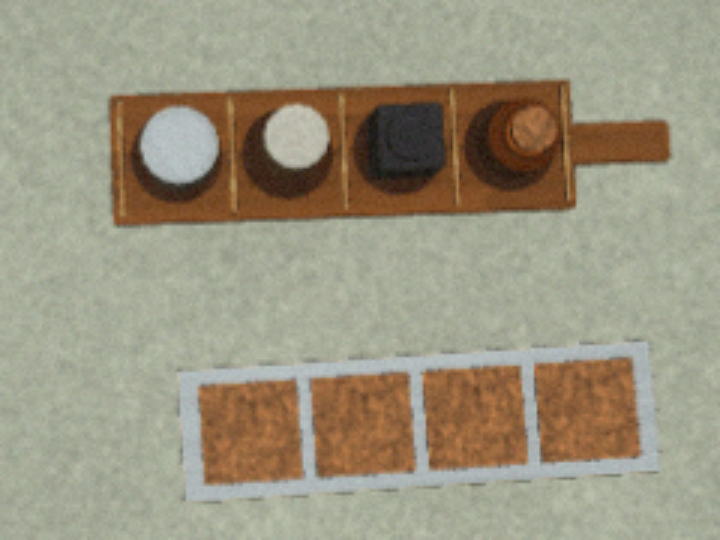

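The picture shows all four upright on their discs, from the left: tin (180,145), tube (297,137), caddy (407,140) and jar (527,135). Each measures within 2 mm of its disc centre, so I hand in.

```bash
python3 -c "
from bench import robot
print(robot.close_job())"
```

```text
the job is handed in; nothing more can be done
None
```

All four containers now stand upright on the paddle in reverse order (left to right: tin, tube, caddy, jar), each measured within 2 mm of its disc centre, and the job is handed in; no verdict came back.

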